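# Pin the rod holder's lock arm in its yoke

## Task

Swing the rod holder's blue lock arm back into its yoke until it meets its stop, then take the red-handled lock pin from the black caddy, pass it down through the upper ear, the arm's eye and the lower ear until its collar sits on the upper ear, and let go. The eye can stand anywhere along the ears' slots, so feel for it slowly with a light hand and never force the pin (40 N at the very most, knocks included). Leave everything else where it is.

Things in the scene. Friction and masses are not known exactly. Their poses are not given: they have to be found in the camera images.
- lockarm (a joint): Swing of the lock arm (rad) about its upright hinge: 0 = home, in the yoke against its stop; grows as the arm swings out towards the robot (counter-clockwise from above); starts at 0.5 to 0.85. Friction 0.5 N m, about 4.5 N at the knob; it stays where it is left. The hinge axis lies 220 mm from the slot's centre along the slot frame's -y.
- knob (a point): Centre of the upright black knob on the arm, 24 mm diameter, 46 mm tall (z 74 to 120 mm above the table), 115 mm from the hinge axis. The arm is a blue bar 26 mm wide, its top 74 mm above the table. The frame turns with the arm: y points from the hinge to the eye. A black rod tube 54 to 62 mm wide, 225 mm high, stands over the hinge, leaning away.
- slot (a point): Centre of the slot in the fixed yoke's upper ear, on its top face, 84 mm above the table. y: along the slot, away from the hinge; x: to the yoke's closed back; z up. Two level aluminium ears, 56 (x) by 78 (y) by 8 mm, the upper from z -8 to 0, the lower from -34 to -26 mm, each with a slot right through, 15 mm wide (x), 35 mm long (y). Below the lower ear 38 mm are free.
- pin_grip (a point): Centre of the red handle of the lock pin, a flat block 34 mm (x) by 14 mm (y) by 38 mm tall (z); grasp it across the 14 mm. Below it is a steel collar 24 mm diameter and 5 mm thick, whose underside lies 24 mm below this point, then the shank. The pin starts upright in one of three holes of the caddy with the collar resting on the caddy's top, 55 mm above the table. Weighs 50 to 100 g.
- pin_tip (a point): Middle of the flat lower end of the pin's shank, 70 mm below the handle's centre and 46 mm below the collar's underside; the shank is steel, 12 mm diameter, its end chamfered by 1.5 mm. z points up along the pin.
- pin: The lock pin as a whole; origin on its axis at the underside of the collar, axes as for its handle.
- foot: The rod holder's fixed foot with yoke and arm: grey plate 90 by 310 mm, origin under its centre, axes as point slot, which lies at (0, 110, 84) mm. The arm ends in a brass eye plate 40 wide, 52 long, 10 mm thick. With the arm home its top lies 12 mm below the upper ear's top; its round 14.5 mm hole is at slot x = 0 but at an unmeasured y, -10 to +10 mm. It slides along only against 12 N.
- caddy: Black fixed caddy block 80 mm (x) by 270 mm (y), top 55 mm above the table; origin under its centre; holes 14.5 mm wide at y = -75, 0 and +75 mm; its end plates are 72 mm tall.
- spike: Bystander: splicing spike with a round blue handle 24 mm wide, 48 mm tall above the caddy, standing in another hole of the caddy; origin at the handle's foot. Leave it.
- driver: Bystander: nut driver with a round yellow handle 24 mm wide, 40 mm tall above the caddy, in the third hole; origin at the handle's foot. Leave it.
- dip: Bystander: red jar 48 mm wide, 100 mm tall; origin under its centre.
- sinker: Bystander: dark lead sinker 34 mm wide, 40 mm tall; origin under its centre.
- spool: Bystander: green line spool 64 mm wide, 32 mm tall; origin under its centre.
- wrench: Bystander: wrench lying on the table.
Not all that is in view belongs to the job. What is shaped like the pin but green is not meant.

How it is judged:
By the outcome, as a careful person would: the job done as asked, in the order asked, and still so for the second after the job is handed in, with the robot touching nothing.
It also fails if it takes over 72 s, if anything falls off the work surface, if the arm or the gripper's body presses on something with over 40 N, if the wrist force passes 120 N, or if a joint passes its speed limit or range.

## Robot

A 6-joint arm with a two-finger parallel gripper is mounted at the origin on the work surface. World frame = base frame: x ahead of the robot, y to its left, z up, the work surface at z = 0. Lengths are in mm, angles in rad, forces in N, time in s.
With the tool pointing down it reaches from about 300 to 775 mm from the base axis. Payload 14.6 kg.
Tool frame: the origin (TCP) lies between the finger pads; the fingertips stand 8 mm ahead of it and the grasp point (between the pads) lies 11 mm behind it; z points along the fingers, y is the direction in which the jaws open and shut (so a half turn about z gives the same grasp; the last joint's range is limited). The gripper opens to 94 mm and grips with 3 to 60 N. Pads are 16 mm wide; open, the fingers measure 119 mm over their backs; the gripper's body (75 mm by 177 mm) begins 78 mm behind the grasp point.
Start: joints at [-1.179, 0.3, 1.521, -0, 1.321, -0.067], TCP at [243.572, -493.115, 213.446] pointing down, gripper open.
Joint ranges: [-3.03, 3.03], [-0.79, 2.21], [0.23, 2.52], [-1.04, 4.18], [0, 3.07], [-2.55, 2.55]. Speed limits (rad/s): [2.22, 2.22, 2.57, 3.14, 3.14, 3.14].

## Interface

Orientations are given as [roll, pitch, yaw] about the fixed x, y, z axes, in that order (R = Rz(yaw) Ry(pitch) Rx(roll)).
In Python, from cell import manip, cams, models gives the robot as it stands. The module is installed in compiled form; this text tells all that it offers.
- The arm moves only by the shell command python3 -m pendant 'ROWS' [OPENING] [FORCE]. ROWS is JSON, a list that holds one entry, the list of rows, each a list of 4 numbers: the shift along the tool's x, y, z in cm, then the turn about the tool's z in rad. In form: [[[x, y, z, roll], ...]]. A call has 1 to 5 rows; each row is the pose to reach, as a shift and turn from the pose commanded when the call began, along the tool's axes at that moment; what a row does not reach only later rows make up. A row lasts 1/10 s, in which the tool goes at most 50 mm and 8.59 degrees, less where a joint would pass 70% of its speed; a pose out of reach is approached as far as the arm can. A call with a gripper value outside its range is refused whole. OPENING is the opening, from -1 (shut) to 1 (fully open), so that 0 is half open, set as the call begins (- or left out, the last holds). The fingers move at their own pace and stop on an object; FORCE is the grip in N (left out, the last holds). Time passes only in rows, so rows that repeat a pose let the fingers close. It gives the time, the measured TCP pose, the force and the opening at its end, in the units of the state.
- manip.read_state(): the state, without advancing time (a new reading comes with each control period).
- cams.camera(name): name is "scene" or "top" or "wrist"; returns a dict with "frame" (480x640x3 uint8, red, green, blue), "K" (3x3 intrinsics, pixels), "pose" (4x4, takes a point from camera to world coordinates). Camera axes: x right, y down, z forward; pixel columns grow to the right and rows downward; lengths in mm; the calibration is good to about 2 mm. A picture is of the moment at which its call begins. There is no depth.
- manip.sign_off(): hands the job in, once; it reports no verdict.
Trained networks look in the newest picture that a camera, given by its name, has taken for a name from the list of things; names that differ only in an ending like _2 or _b are one class to them, and where a whole thing is asked for, a point or a joint stands for the part that bears it (a point fixed in the world has none). Each returns a list of dicts, best first, with "score" (0 to 1); they miss things now and then, are a little off and sometimes report something else, mostly with a low value. They report only what shows in the picture. A call takes as long as a camera call. They do not tell look-alikes from the thing itself.
- models.regions_of(camera, name): "pixels" (480x640 bool, what is visible of it) and "point" ([column, row] in pixels, amid what is visible of it).
The state is a dict: "clock": time; "joints": joint angles; "qd": joint speeds; "effort": joint torques, N m; "eef_pos": TCP position; "eef_rot": TCP orientation; "wrist_force": force on the tool from outside, world axes, zero at the start; "moment": the same for the moment, N m; "finger_gap": finger opening in mm.
Only numpy, scipy, OpenCV 4.12 (cv2) and the standard library are available. Lean on these libraries where they do the work, as an engineer would, in place of code of your own. Each camera call takes 0.05 s, during which the arm holds its last target.

## Working session

There is one attempt and no reset: what is moved stays moved. The work goes in short steps, Python scripts to look and compute and a shell command to move; the robot and the scene stay as the last step left them, time stands still between calls to the robot, and variables do not carry over. Pictures are saved under pics/ and viewed, and the job is handed in when it is done.

```bash
mkdir -p pics; ls
python3 - <<'E'
from cell import manip, cams, models
import cv2
print(manip.read_state())
for n in ["scene","top","wrist"]:
    c=cams.camera(n); cv2.imwrite(f"pics/{n}0.png",c["frame"][:,:,::-1]); print(n,c["K"].round(1).tolist(),c["pose"].round(3).tolist())
    for k in ["knob","lockarm","pin_grip","pin","foot","caddy","spike","driver","dip","sinker","spool","wrench","slot"]:
        try:
            print(k,[(round(r["score"],2),[round(float(v)) for v in r["point"]],int(r["pixels"].sum())) for r in models.regions_of(n,k)])
        except Exception as e: print(k,e)
E
```

```text
pics
{'clock': 0.0, 'joints': array([-1.17858568e+00,  3.00460740e-01,  1.52160825e+00, -1.91558907e-05,
        1.32069810e+00, -6.66035728e-02]), 'qd': array([ 0.00116449, -0.00023711, -0.00091052,  0.00123809,  0.00074104,
       -0.00148001]), 'effort': array([-2.34401843e-03, -5.31807911e+01, -3.52739060e+01,  7.07944552e-02,
        2.43287394e-02, -1.14929412e-04]), 'eef_pos': array([ 243.47666193, -492.87709627,  212.88051716]), 'eef_rot': array([-3.14041959e+00, -5.96504755e-05,  4.58818934e-01]), 'wrist_force': array([0.7088527 , 0.50405153, 0.64620608]), 'moment': array([0.05209244, 0.03599318, 0.0022826 ]), 'finger_gap': 94.22342317587484}
scene [[450.9, 0.0, 314.8], [0.0, 450.9, 240.9], [0.0, 0.0, 1.0]] [[-0.092, 0.854, -0.511, 1053.595], [0.996, 0.087, -0.035, -37.511], [0.015, -0.512, -0.859, 879.763], [0.0, 0.0, 0.0, 1.0]]
knob [(0.8, [218, 232], 3830)]
lockarm [(0.86, [220, 229], 3715)]
pin_grip [(0.72, [426, 243], 269), (0.67, [424, 196], 292), (0.56, [367, 192], 760)]
pin [(0.77, [424, 242], 243), (0.33, [261, 249], 8802)]
foot [(0.74, [262, 250], 9204)]
caddy [(0.
[... 499 characters left out ...]
998, 1167.311], [0.0, 0.0, 0.0, 1.0]]
knob [(0.79, [395, 238], 2482)]
lockarm [(0.69, [391, 237], 2745)]
pin_grip []
pin []
foot [(0.83, [358, 243], 6064), (0.39, [396, 236], 2434)]
caddy []
spike []
driver []
dip [(0.67, [269, 312], 366)]
sinker [(0.54, [264, 192], 141)]
spool [(0.8, [215, 171], 545)]
wrench [(0.7, [475, 240], 577)]
slot [(0.76, [351, 241], 6149), (0.19, [186, 267], 114)]
wrist [[418.5, 0.0, 323.7], [0.0, 418.5, 238.8], [0.0, 0.0, 1.0]] [[0.443, -0.859, -0.257, 318.712], [-0.896, -0.425, -0.127, -456.036], [0.0, 0.287, -0.958, 385.303], [0.0, 0.0, 0.0, 1.0]]
knob []
lockarm []
pin_grip []
pin []
foot []
caddy []
spike []
driver []
dip []
sinker []
spool []
wrench []
slot []
```

View pics/scene0.png

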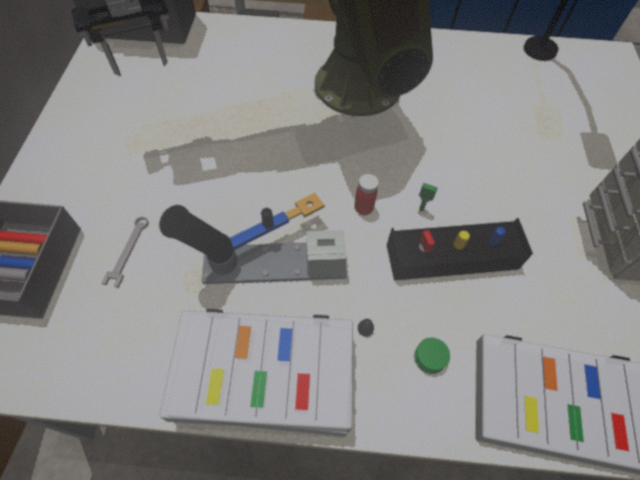

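View pics/top0.png

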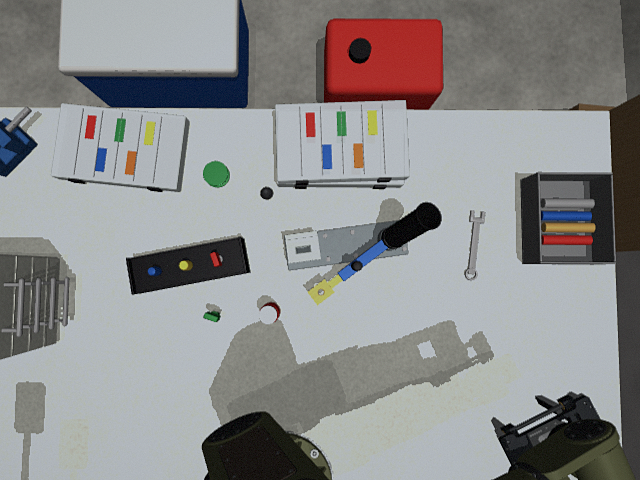

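Run:
```python
import cv2
a=cv2.imread("pics/scene0.png")[150:360,100:530]; cv2.imwrite("pics/s0c.png",cv2.resize(a[:, 220:420],None,fx=3.8,fy=2.85,interpolation=2))
cv2.imwrite("pics/s0d.png",cv2.resize(a[0:200, 0:260],None,fx=3,fy=3,interpolation=2))
b=cv2.imread("pics/top0.png")[170:320,240:440]; cv2.imwrite("pics/t0c.png",cv2.resize(b,None,fx=4,fy=4,interpolation=2))
```

```text
(no output)
```

View pics/s0c.png

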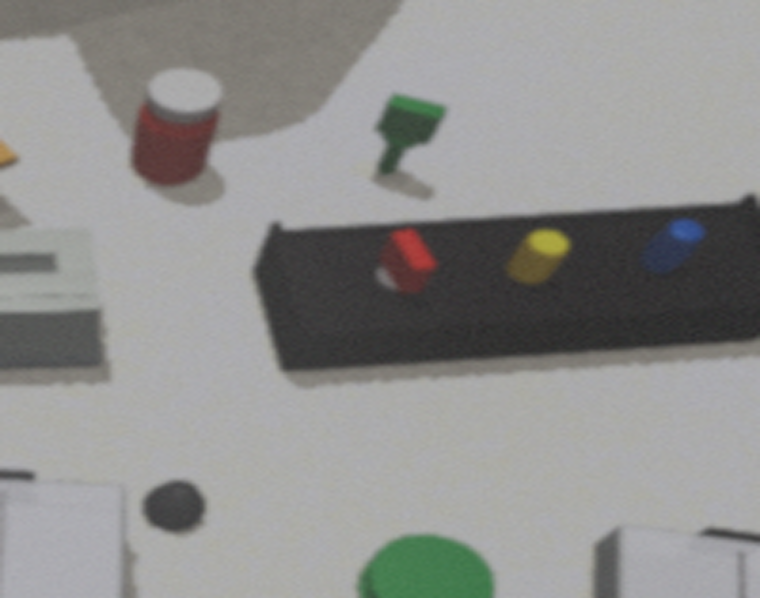

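View pics/t0c.png

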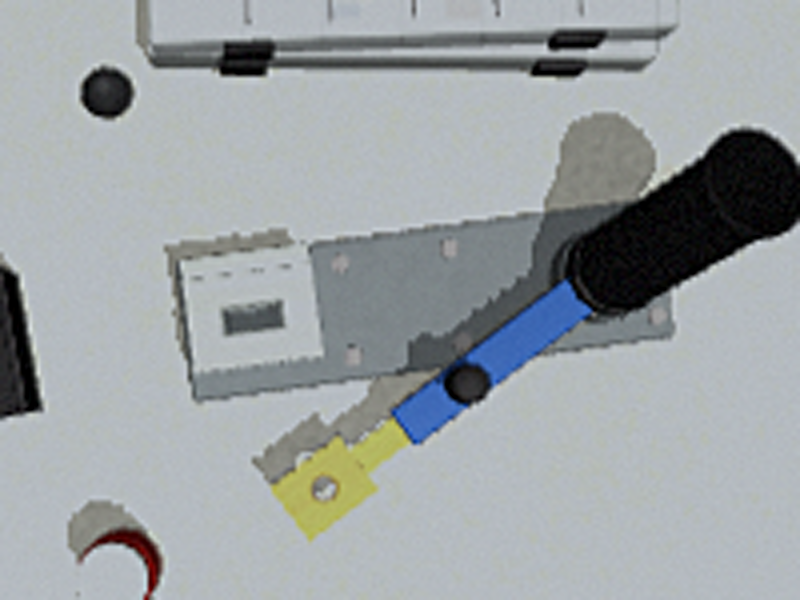

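View pics/s0d.png

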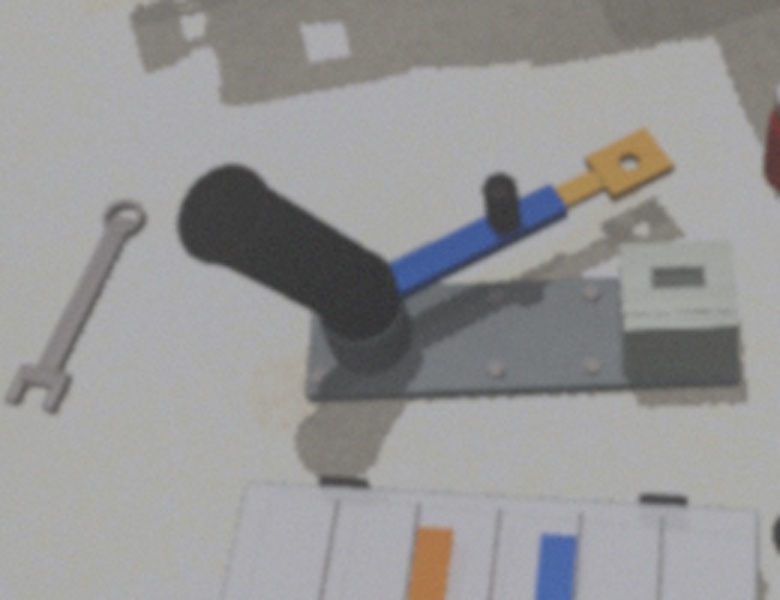

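Candidates for the pin: the red flat block with a steel collar in the caddy at scene (426,243), which is the pin. The others are the green look-alike at (427,193), the red jar at (367,193), the yellow driver at (461,239) and the blue spike at (496,236). The crop confirms the red block in the caddy hole. The lock arm is swung out, its knob at top (357,264), and the slot is at top (303,249).

```bash
cat > h.py <<'E'
import numpy as np, cv2
from cell import manip, cams, models
def ray(c,p):
    K,P=np.array(c["K"]),np.array(c["pose"]); d=P[:3,:3]@np.linalg.solve(K,[p[0],p[1],1.]); return P[:3,3],d
def plane(c,p,z):
    o,d=ray(c,p); return o+d*(z-o[2])/d[2]
def proj(c,X):
    K,P=np.array(c["K"]),np.array(c["pose"]); v=P[:3,:3].T@(np.array(X,float)-P[:3,3]); u=K@v; return u[:2]/u[2]
def tri(rs):
    A=np.zeros((3,3));b=np.zeros(3)
    for o,d in rs:
        d=d/np.linalg.norm(d);M=np.eye(3)-np.outer(d,d);A+=M;b+=M@o
    return np.linalg.solve(A,b)
def totool(dw):
    """world delta mm -> tool cm"""
    from scipy.spatial.transform import Rotation as R
    return R.from_euler("xyz",manip.read_state()["eef_rot"]).inv().apply(dw)/10
def save(n,a,box=None,f=1):
    a=a[:,:,::-1]
    if box: a=a[box[1]:box[3],box[0]:box[2]]
    cv2.imwrite(f"pics/{n}.png",cv2.resize(a,None,fx=f,fy=f,interpolation=2))
E
python3 - <<'E'
from h import *
S=cams.camera("scene");T=cams.camera("top")
np.set_printoptions(precision=1,suppress=True)
# slot dark region
for nm,c,box in(("top",T,(290,238,318,260)),("scene",S,(310,232,345,252))):
    g=cv2.cvtColor(c["frame"],cv2.COLOR_RGB2GRAY); x0,y0,x1,y1=box
    sub=cv2.resize(g[y0:y1,x0:x1],None,fx=8,fy=8,interpolation=cv2.INTER_CUBIC)
    m=(sub<(sub.max()*0.5+sub.min()*0.5)).astype(np.uint8)
    n,l,st,ce=cv2.connectedComponentsWithStats(m)
    for i in range(1,n):
        if st[i,4]<500: continue
        ct=cv2.findContours((l==i).astype(np.uint8),0,2)[0][0]
        r=cv2.minAreaRect(ct);bp=(cv2.boxPoints(r)+.5)/8-.5+[x0,y0]
        W=np.array([plane(c,p,84)for p in bp]); print(nm,st[i],"center",W.mean(0));print(W)
# pin red & knob
def blob(c,box,f):
    x0,y0,x1,y1=box;a=c["frame"][y0:y1,x0:x1].astype(int);m=f(a);ys,xs=np.nonzero(m);return np.array([xs.mean()+x0,ys.mean()+y0]),m.sum()
red=lambda a:(a[...,0]>1.8*a[...,1]+20)&(a[...,0]>90)
ps=blob(S,(412,225,442,258),red);pt=blob(T,(205,248,230,270),red);print(ps,pt)
print("pin",tri([ray(S,ps[0]),ray(T,pt[0])]),plane(S,ps[0],79),plane(T,pt[0],85))
print("knob", plane(T,(356.8,265.0),120),plane(S,(266.7,211.2),120))
blk=lambda a:(a.sum(-1)<130)
for c,p in((T,(467,378)),):pass
# arm line from blue pixels in top image
x0,y0,x1,y1=330,230,395,285
a=T["frame"][y0:y1,x0:x1].astype(int);m=(a[...,2]>1.5*a[...,0])&(a[...,2]>90);ys,xs=np.nonzero(m)
W=np.array([plane(T,(x+x0,y+y0),74)[:2] for x,y in zip(xs,ys)]);print(cv2.fitLine(W.astype(np.float32),2,0,.1,.1).ravel())
save("pin1",S["frame"],(405,220,450,260),14);save("pin1t",T["frame"],(195,240,240,275),14)
E
```

```text
top [  44   58  125   69 6045] center [580.5 -48.2  84. ]
[[586.2 -28.9  84. ]
 [591.2 -65.3  84. ]
 [574.8 -67.5  84. ]
 [569.9 -31.2  84. ]]
scene [  59   53  142   60 7413] center [579.5 -47.1  84. ]
[[574.  -66.1  84. ]
 [568.3 -30.2  84. ]
 [585.2 -28.4  84. ]
 [590.7 -63.9  84. ]]
(array([428.4, 237.3]), np.int64(85)) (array([214.4, 259.1]), np.int64(82))
pin [555.3 160.5  96.7] [544.1 165.3  79. ] [555.5 162.5  85. ]
knob [ 542.9 -173.   120. ] [ 540.9 -172.2  120. ]
[   0.6   -0.8  557.5 -194.4]
```

Run:
```python
from h import *
a=cv2.imread("pics/pin1.png");b=cv2.imread("pics/pin1t.png")
h=min(a.shape[0],b.shape[0]);o=np.hstack([a[:h],b[:h]]);cv2.imwrite("pics/pin1b.png",cv2.resize(o,None,fx=.6,fy=.6))
```

```text
(no output)
```

View pics/pin1b.png

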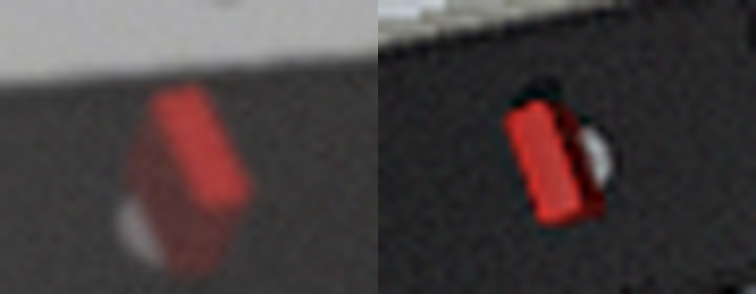

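```bash
cat >> h.py <<'E'
def plan(x,y,z,yaw=None):
    s=manip.read_state(); c=s["eef_rot"][2]
    d=totool(np.array([x,y,z])-s["eef_pos"]); r=0 if yaw is None else -((yaw-c+np.pi)%(2*np.pi)-np.pi)
    print("cm",d.round(2),"roll",round(r,3),"n",max(abs(r)/.1499,np.linalg.norm(d)/5).round(1)); return d
def st():
    s=manip.read_state();print(round(s["clock"],2),s["eef_pos"].round(1),s["eef_rot"].round(3),"F",s["wrist_force"].round(1),"M",s["moment"].round(2),"gap",round(s["finger_gap"],1))
E
python3 - <<'E'
from h import *
plan(541.9,-172.6,200,2.215)
S=cams.camera("scene");T=cams.camera("top")
print(plane(T,(214.2,259.0),98),plane(S,(428.8,237.2),98))
E
```

```text
cm [ 40.94 -15.53   1.34] roll -1.756 n 11.7
[555.42095086 160.27791298  98.        ] [555.78137222 161.32756812  98.        ]
```

```bash
python3 -m pendant '[[[40.9,-15.5,1.3,-1.756],[40.9,-15.5,1.3,-1.756],[40.9,-15.5,1.3,-1.756],[40.9,-15.5,1.3,-1.756],[40.9,-15.5,1.3,-1.756]]]' -0.1; python3 -c "
from h import *
plan(541.9,-172.6,200,2.215)"
```

```text
clock: 2.8
eef_pos: [414.9, -308.6, 206.2]
eef_rot: [3.141, 0.0, 1.215]
wrist_force: [1.4, 0.4, -0.2]
finger_gap: 57.6
cm [17.17  7.16  0.62] roll -1.0 n 6.7
```

```bash
python3 -m pendant '[[[17.2,7.2,0.6,-1.0],[17.2,7.2,0.6,-1.0],[17.2,7.2,0.6,-1.0],[17.2,7.2,0.6,-1.0],[17.2,7.2,0.6,-1.0]]]' -0.1; python3 -c "
from h import *
plan(541.9,-172.6,200,2.215)"
```

```text
clock: 3.3
eef_pos: [544.2, -171.6, 199.5]
eef_rot: [3.142, -0.001, 1.969]
wrist_force: [-0.3, -0.4, -0.2]
finger_gap: 42.3
cm [-0.01 -0.25 -0.05] roll -0.246 n 1.6
```

```bash
python3 -m pendant '[[[0,0,0,-0.25],[0,0,0,-0.25],[0,0,0,-0.25]]]'; python3 -c "
from h import *
st();plan(541.9,-172.6,94,2.215)
W=cams.camera('wrist');save('w1',W['frame'])
for X in [(541.9,-172.6,120),(580,-47.6,84),(611.7,-265.4,74)]: print(proj(W,X))
print([(round(r['score'],2),r['point']) for r in models.regions_of('wrist','knob')])"
```

```text
clock: 3.6
eef_pos: [542.1, -174.8, 200.0]
eef_rot: [-3.142, -0.0, 2.21]
wrist_force: [0.3, 0.0, -0.2]
finger_gap: 42.4
3.6 [ 542.1 -174.8  200. ] [-3.142 -0.     2.21 ] F [ 0.3  0.  -0.2] M [-0.03 -0.12 -0.02] gap 42.4
cm [ 0.19  0.11 10.6 ] roll -0.005 n 2.1
[325.51398745 248.82224862]
[484.44596274 120.65364655]
[325.79745712 366.61075768]
[(0.64, [324.6, 268.6])]
```

View pics/w1.png

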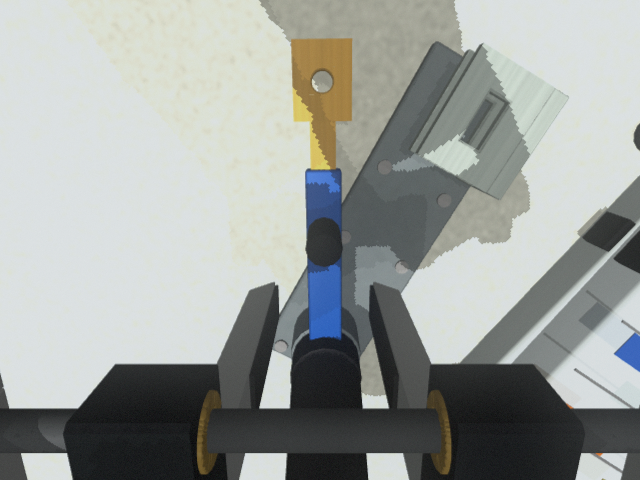

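The wrist picture shows the knob at (323,243) between the fingers, the eye at (322,82) and the slot at (485,121). All three agree with the triangulated positions, so I'm descending over the knob.

```bash
python3 -m pendant '[[[0.2,0.1,4.5,0],[0.2,0.1,8.5,0],[0.2,0.1,10.6,0],[0.2,0.1,10.6,0]]]'
python3 - <<'E'
from h import *
st()
hinge=np.array([611.7,-265.4])
from math import *
# pose sequence on arc, tool y = +/- tangent ; current frame
for th in (.5,.4,.3,.2,.1,.05,0):
    a=radians(98.3)+th; k=hinge+115*np.array([cos(a),sin(a)]); print(th); plan(k[0],k[1],94,a)
E
```

```text
clock: 4.1
eef_pos: [540.3, -172.2, 91.2]
eef_rot: [-3.139, -0.004, 2.206]
wrist_force: [0.2, 0.1, 0.1]
finger_gap: 42.5
4.1 [ 540.3 -172.2   91.2] [-3.139 -0.004  2.206] F [0.2 0.1 0.1] M [-0.02 -0.05  0.03] gap 42.5
0.5
cm [-0.24  0.11 -0.28] roll -0.009 n 0.1
0.4
cm [-0.28  1.26 -0.28] roll 0.091 n 0.6
0.3
cm [-0.44  2.39 -0.28] roll 0.191 n 1.3
0.2
cm [-0.72  3.51 -0.29] roll 0.291 n 1.9
0.1
cm [-1.1   4.59 -0.29] roll 0.391 n 2.6
0.05
cm [-1.33  5.12 -0.3 ] roll 0.441 n 2.9
0
cm [-1.59  5.63 -0.3 ] roll 0.491 n 3.3
```

```bash
python3 -m pendant '[[[-0.2,0.9,-0.2,0],[-0.3,1.5,-0.2,0.04],[-0.4,2.2,-0.2,0.09],[-0.5,2.8,-0.2,0.14],[-0.6,3.3,-0.2,0.19]]]'; python3 -c "
from h import *
st()"
```

```text
clock: 4.6
eef_pos: [572.7, -158.2, 97.8]
eef_rot: [3.141, 0.002, 2.016]
wrist_force: [-3.4, -5.2, -2.0]
finger_gap: 42.1
4.6 [ 572.7 -158.2   97.8] [3.141e+00 2.000e-03 2.016e+00] F [-3.4 -5.2 -2. ] M [-0.91  0.48 -0.02] gap 42.1
```

```bash
cat >> h.py <<'E'
from math import *
def arc(ths,slot=(580,-47.6),phi=radians(98.3),off=9.0,z=94):
    h=np.array(slot)-220*np.array([cos(phi),sin(phi)])
    for th in ths:
        a=phi+th;k=h+115*np.array([cos(a),sin(a)])+off*np.array([sin(a),-cos(a)]);print(th,end=" ");plan(k[0],k[1],z,a)
E
python3 -c "
from h import *
arc((.3,.2,.1,.05,0,-.05))"
```

```text
0.3 cm [ 0.15 -0.18  0.38] roll 0.0 n 0.1
0.2 cm [0.01 0.96 0.38] roll 0.1 n 0.7
0.1 cm [-0.25  2.08  0.39] roll 0.2 n 1.3
0.05 cm [-0.43  2.63  0.39] roll 0.25 n 1.7
0 cm [-0.63  3.18  0.39] roll 0.3 n 2.0
-0.05 cm [-0.85  3.71  0.39] roll 0.35 n 2.3
```

```bash
python3 -m pendant '[[[0.1,0.4,0.2,0.05],[0,0.95,0.4,0.1],[-0.1,1.5,0.4,0.15],[-0.2,2.0,0.4,0.2],[-0.3,2.3,0.4,0.22]]]'; python3 -c "
from h import *
st();arc((.2,.1,.05,0,-.05))
T=cams.camera('top');save('t2',T['frame'],(270,210,420,310),5)"
```

```text
clock: 5.1
eef_pos: [595.0, -150.9, 94.4]
eef_rot: [3.14, 0.002, 1.796]
wrist_force: [-4.9, -1.7, 3.0]
finger_gap: 42.2
5.1 [ 595.  -150.9   94.4] [3.140e+00 2.000e-03 1.796e+00] F [-4.9 -1.7  3. ] M [-0.33  0.88 -0.02] gap 42.2
0.2 cm [ 0.   -1.4   0.03] roll -0.12 n 0.8
0.1 cm [-0.01 -0.24  0.04] roll -0.02 n 0.1
0.05 cm [-0.06  0.33  0.04] roll 0.03 n 0.2
0 cm [-0.13  0.9   0.04] roll 0.08 n 0.5
-0.05 cm [-0.24  1.47  0.04] roll 0.13 n 0.9
```

View pics/t2.png

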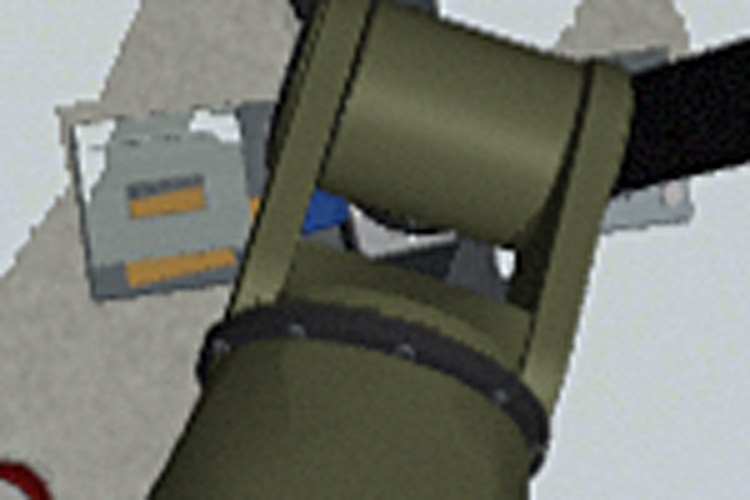

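```bash
python3 -m pendant '[[[0,0.2,0,0.02],[-0.05,0.4,0,0.04],[-0.1,0.5,0,0.05],[-0.1,0.6,0,0.06]]]'; python3 -m pendant '[[[0,0.1,0,0.01],[0,0.15,0,0.01]]]'; python3 -m pendant '[[[0,0.1,0,0.01],[0,0.1,0,0.01]]]';python3 -m pendant '[[[0,0.1,0,0.01],[0,0.1,0,0.01]]]'; python3 -c "
from h import *
st();arc((.05,0,-.05))"
```

```text
clock: 5.55
eef_pos: [600.0, -150.2, 92.3]
eef_rot: [3.141, 0.0, 1.738]
wrist_force: [-4.3, -1.9, 3.0]
finger_gap: 42.2
clock: 5.75
eef_pos: [601.5, -150.0, 92.0]
eef_rot: [3.142, -0.0, 1.728]
wrist_force: [-4.2, -0.6, 5.2]
finger_gap: 42.5
clock: 5.95
eef_pos: [602.5, -149.8, 92.0]
eef_rot: [3.141, 0.0, 1.718]
wrist_force: [-3.8, -0.2, 2.1]
finger_gap: 42.4
clock: 6.15
eef_pos: [603.4, -149.7, 91.9]
eef_rot: [3.142, 0.0, 1.708]
wrist_force: [-3.7, -2.6, 2.4]
finger_gap: 42.2
6.15 [ 603.4 -149.7   91.9] [3.142 0.    1.708] F [-3.7 -2.6  2.4] M [-0.39  0.42 -0.02] gap 42.2
0.05 cm [-0.03 -0.52 -0.21] roll -0.057 n 0.4
0 cm [-0.06  0.06 -0.21] roll -0.007 n 0.0
-0.05 cm [-0.11  0.63 -0.21] roll 0.043 n 0.3
```

```bash
for i in 1 2; do :; done; python3 -m pendant '[[[0,0.1,0,0],[0,0.1,0,0]]]' | grep -E "eef_pos|wrist"; python3 -m pendant '[[[0,0.1,0,0],[0,0.1,0,0]]]'| grep -E "eef_pos|wrist"; python3 -m pendant '[[[0,0.1,0,0],[0,0.1,0,0]]]'| grep -E "eef_pos|wrist"
```

```text
eef_pos: [604.2, -149.5, 91.9]
wrist_force: [-4.0, -2.1, 2.9]
eef_pos: [604.3, -149.5, 91.8]
wrist_force: [-13.3, -2.7, 7.1]
eef_pos: [604.4, -149.5, 91.8]
wrist_force: [-20.9, -3.7, 10.1]
```

The arm has met its stop: the pad stalls at x=604.3 mm while the force climbs from 4 to 21 N. I'm backing off and lifting to look.

```bash
python3 -m pendant '[[[0,-0.5,0,0],[0,-1.1,0,0],[0,-1.1,-4.5,0],[0,-1.1,-9,0],[0,-1.1,-11,0]]]'; python3 -m pendant '[[[7.5,-1.5,0,0],[7.5,-1.5,0,0],[7.5,-1.5,0,0]]]'
python3 - <<'E'
from h import *
st(); W=cams.camera('wrist');save('w2',W['frame']); print(proj(W,(580,-47.6,84)),proj(W,(580,-47.6,72)))
E
```

```text
clock: 7.25
eef_pos: [596.4, -150.8, 206.4]
eef_rot: [3.136, 0.002, 1.709]
wrist_force: [-1.0, 0.3, -0.5]
finger_gap: 42.2
clock: 7.55
eef_pos: [569.7, -75.7, 202.5]
eef_rot: [3.14, -0.0, 1.712]
wrist_force: [0.4, -0.3, -0.7]
finger_gap: 42.2
7.55 [569.7 -75.7 202.5] [ 3.14  -0.     1.712] F [ 0.4 -0.3 -0.7] M [-0.1  -0.07  0.03] gap 42.2
[343.64246312 198.76645005] [342.87938997 195.57921476]
```

View pics/w2.png

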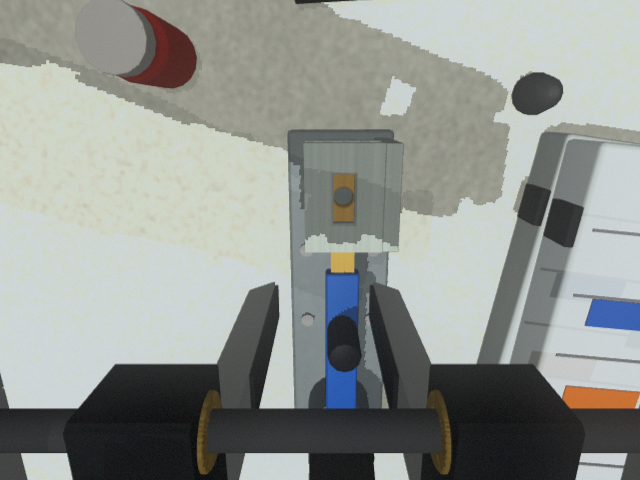

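Wrist view: the arm is home in the yoke and the eye's hole shows through the slot at (343,197). Now I'll measure both more exactly.

Run:
```python
from h import *
np.set_printoptions(precision=1,suppress=True)
W=cams.camera('wrist'); f=W["frame"]
save('w3',f,(315,155,375,240),7)
x0,y0,x1,y1=322,160,366,234
a=cv2.resize(f[y0:y1,x0:x1],None,fx=8,fy=8,interpolation=cv2.INTER_CUBIC).astype(int)
br=(a[...,0]-a[...,2]>35).astype(np.uint8)
n,l,stt,ce=cv2.connectedComponentsWithStats(br); 
for i in range(1,n):
    if stt[i,4]>2000:print(i,stt[i],ce[i]/8+[x0,y0])
i=min([i for i in range(1,n) if stt[i,4]>2000], key=lambda i:np.linalg.norm(ce[i]/8+[x0,y0]-[343,197]))
m=(l==i).astype(np.uint8);ct=max(cv2.findContours(m,0,2)[0],key=cv2.contourArea)
r=cv2.minAreaRect(ct);bp=(cv2.boxPoints(r)+.5)/8-.5+[x0,y0];print("slot px",bp)
P=np.array([plane(W,p,84) for p in bp]);print(P,P.mean(0))
hm=np.zeros_like(m);cv2.drawContours(hm,[ct],-1,1,-1);hole=cv2.erode(((hm==1)&(m==0)).astype(np.uint8),np.ones((3,3)))
ys,xs=np.nonzero(hole);p=(np.array([xs.mean(),ys.mean()])+.5)/8-.5+[x0,y0];c=max(cv2.findContours(hole,0,2)[0],key=cv2.contourArea);(cx,cy),rr=cv2.minEnclosingCircle(c)
e=(np.array([cx,cy])+.5)/8-.5+[x0,y0];print("hole",p,e,rr/8,plane(W,p,72),plane(W,e,72))
```

```text
1 [   88    97   170   378 43373] [343.6 195.9]
slot px [[332.3 218.8]
 [332.8 171.5]
 [353.7 171.7]
 [353.2 219. ]]
[[574.7 -64.6  84. ]
 [570.2 -31.3  84. ]
 [584.5 -29.4  84. ]
 [589.5 -62.7  84. ]] [579.7 -47.   84. ]<stdin>:16: RuntimeWarning: Mean of empty slice.
  ret = ret.dtype.type(ret / rcount)
Traceback (most recent call last):
ValueError: max() iterable argument is empty
```

View pics/w3.png

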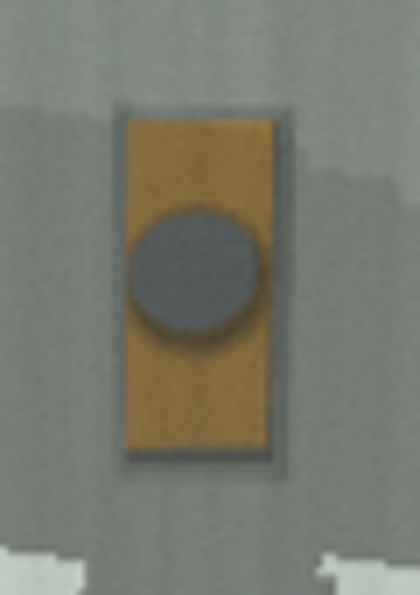

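Run:
```python
from h import *
np.set_printoptions(precision=1,suppress=True)
W=cams.camera('wrist'); 
h=plane(W,(342.6,194.1),72);print(h)
s=np.array([579.7,-47.0]);phi=radians(98.0)
d=h[:2]-s;print("x",d@[sin(phi),-cos(phi)],"y",d@[cos(phi),sin(phi)])
for z in(72,84):print(proj(W,(h[0],h[1],z)))
# caddy: plan to pin
plan(555.6,160.8,200,.38+pi*0); plan(555.6,160.8,200,.38+pi)
print(manip.read_state()["joints"].round(2))
```

```text
[580.4 -49.1  72. ]
x 0.36161225629798627 y -2.124186868709247
[342.6 194.1]
[343.3 197.2]
cm [23.9  1.8  0.2] roll 1.329 n 8.9
cm [23.9  1.8  0.2] roll -1.813 n 12.1
[-0.2  0.4  1.5  0.   1.3 -0.3]
```

Top view of the eye: slot y ≈ -2 mm, x ≈ 0. Next is the pin.

```bash
python3 -m pendant '[[[23.9,1.8,0.2,1.33],[23.9,1.8,0.2,1.33],[23.9,1.8,0.2,1.33],[23.9,1.8,0.2,1.33],[23.9,1.8,0.2,1.33]]]' >/dev/null; python3 -c "
from h import *
plan(555.6,160.8,170,.38);plan(540.6,155,190,.38)"
```

```text
cm [ 0.58 -0.44  2.99] roll 0.627 n 4.2
cm [-0.71 -1.39  0.99] roll 0.627 n 4.2
```

```bash
python3 -m pendant '[[[0.6,-0.4,0,0.63],[0.6,-0.4,0,0.63],[0.6,-0.4,0,0.63],[0.6,-0.4,0,0.63],[0.6,-0.4,0,0.63]]]'
python3 - <<'E'
from h import *
np.set_printoptions(precision=1,suppress=True)
W=cams.camera('wrist');save('w4',W['frame']);print(proj(W,(555.6,160.8,98)))
f=W["frame"].astype(int);m=((f[...,0]>1.8*f[...,1]+20)&(f[...,0]>150)).astype(np.uint8);m[:180]=0;m[:,:250]=0;m[:,420:]=0
c=max(cv2.findContours(m,0,2)[0],key=cv2.contourArea);r=cv2.minAreaRect(c);b=cv2.boxPoints(r);print(r)
P=np.array([plane(W,p,98) for p in b]);print(P,P.mean(0))
E
```

```text
clock: 8.7
eef_pos: [556.2, 159.1, 199.8]
eef_rot: [-3.141, 0.0, 0.38]
wrist_force: [-0.4, -0.1, -0.2]
finger_gap: 42.4
[320.9 241.4]
((324.5000305175781, 229.50003051757812), (4.242640495300293, 5.656853675842285), 45.0)
[[563.1 163.7  98. ]
 [566.7 162.2  98. ]
 [565.5 159.6  98. ]
 [561.9 161.   98. ]] [564.3 161.6  98. ]
```

View pics/w4.png

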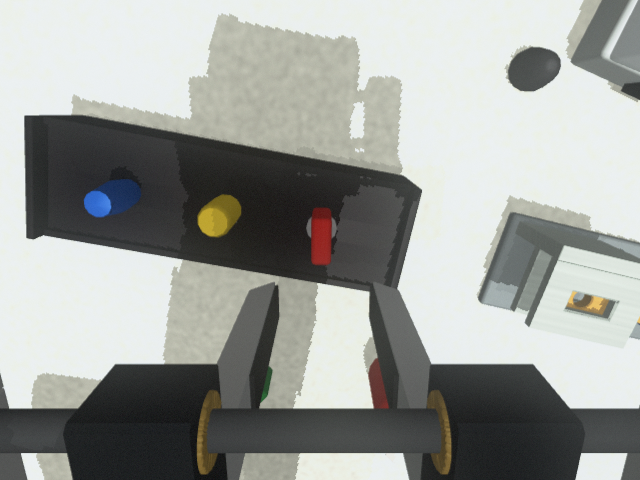

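The red handle stands at (322,237), square to the jaws, with its steel collar behind it. The yellow handle (220,215) and blue handle (98,203) are the bystanders.

Run:
```python
from h import *
np.set_printoptions(precision=1,suppress=True)
W=cams.camera('wrist');f=W["frame"];save('w5',f,(295,195,350,275),7.5)
g=f.astype(int);m=((g[...,0]>2*g[...,1]+20)).astype(np.uint8);m[:190]=0;m[275:]=0;m[:,:290]=0;m[:,350:]=0
c=max(cv2.findContours(m,0,2)[0],key=cv2.contourArea);print(cv2.minAreaRect(c),cv2.boundingRect(c))
# predicted corners of handle top/bottom for center
from itertools import product
for z in(98,60):
  for sx,sy in product((-17,17),(-7,7)):
    X=np.array([555.6+sx*cos(.38)-sy*sin(.38),160.8+sx*sin(.38)+sy*cos(.38),z]);print(z,sx,sy,proj(W,X))
```

```text
((321.0579833984375, 235.8770751953125), (19.594650268554688, 56.21415328979492), 2.0454084873199463) (311, 208, 21, 57)
98 -17 -7 [331.1 264.7]
98 -17 7 [310.9 264.6]
98 17 -7 [331.5 217.1]
98 17 7 [310.6 217.1]
60 -17 -7 [330.3 247.9]
60 -17 7 [312.4 247.8]
60 17 -7 [330.6 205.3]
60 17 7 [312.1 205.2]
```

View pics/w5.png

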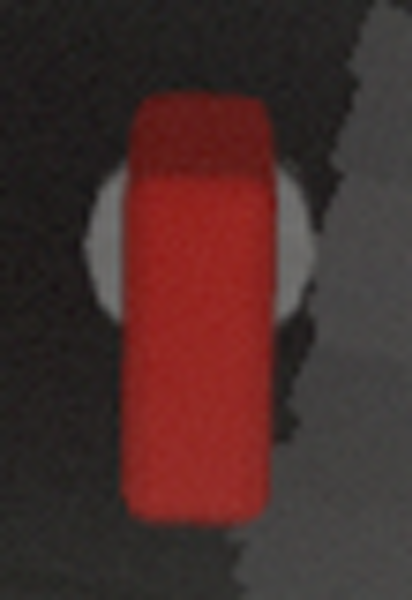

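```bash
python3 -c "
from h import *
plan(555.4,160.8,74,.36)"
```

```text
cm [-0.   -0.16 12.58] roll 0.026 n 2.5
```

```bash
python3 -m pendant '[[[0,-0.2,4.5,0.02],[0,-0.2,8.5,0.02],[0,-0.2,11,0.02],[0,-0.2,12.6,0.02],[0,-0.2,12.6,0.02]]]'; python3 -c "
from h import *
plan(555.4,160.8,74,.36);st()"
```

```text
clock: 9.3
eef_pos: [554.0, 161.2, 71.8]
eef_rot: [-3.141, 0.004, 0.367]
wrist_force: [1.1, 0.0, 0.6]
finger_gap: 42.0
cm [ 0.12  0.08 -0.22] roll 0.007 n 0.1
9.3 [554.  161.2  71.8] [-3.141  0.004  0.367] F [1.1 0.  0.6] M [ 0.05 -0.02  0.03] gap 42.0
```

```bash
python3 -m pendant '[[[0,0,0,0],[0,0,0,0],[0,0,0,0],[0,0,0,0],[0,0,0,0]]]' -1 25; python3 -m pendant '[[[0,0,0,0],[0,0,0,0],[0,0,0,0]]]'; python3 -c "
from h import *
st()"
```

```text
clock: 9.8
eef_pos: [555.3, 161.7, 74.9]
eef_rot: [3.141, -0.001, 0.364]
wrist_force: [-0.2, -0.7, 5.0]
finger_gap: 13.9
clock: 10.1
eef_pos: [555.3, 161.7, 74.8]
eef_rot: [3.141, -0.001, 0.364]
wrist_force: [-0.5, -1.6, 5.8]
finger_gap: 13.3
10.1 [555.3 161.7  74.8] [ 3.141e+00 -1.000e-03  3.640e-01] F [-0.5 -1.6  5.8] M [-0.12  0.18 -0.04] gap 13.3
```

```bash
python3 -m pendant '[[[0,0,-0.5,0],[0,0,-2,0],[0,0,-5,0],[0,0,-8,0],[0,0,-11,0]]]';  python3 -c "
from h import *
np.set_printoptions(precision=1,suppress=True)
W=cams.camera('wrist');save('w6',W['frame']);st();plan(580,-49,185,.36)
S=cams.camera('scene');save('s6',S['frame'],(330,100,480,220),5)"
```

```text
clock: 10.6
eef_pos: [554.7, 161.7, 186.4]
eef_rot: [-3.142, -0.0, 0.364]
wrist_force: [0.2, -0.6, -1.3]
finger_gap: 13.9
10.65 [556.4 162.1 191.7] [ 3.1 -0.   0.4] F [0.7 0.9 5.2] M [ 0.1 -0.1  0.1] gap 13.7
cm [-5.3 20.6  0.7] roll 0.004 n 4.2
```

View pics/w6.png

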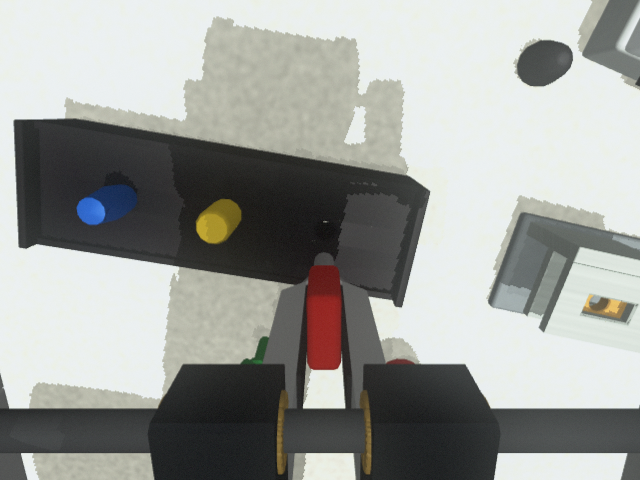

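View pics/s6.png

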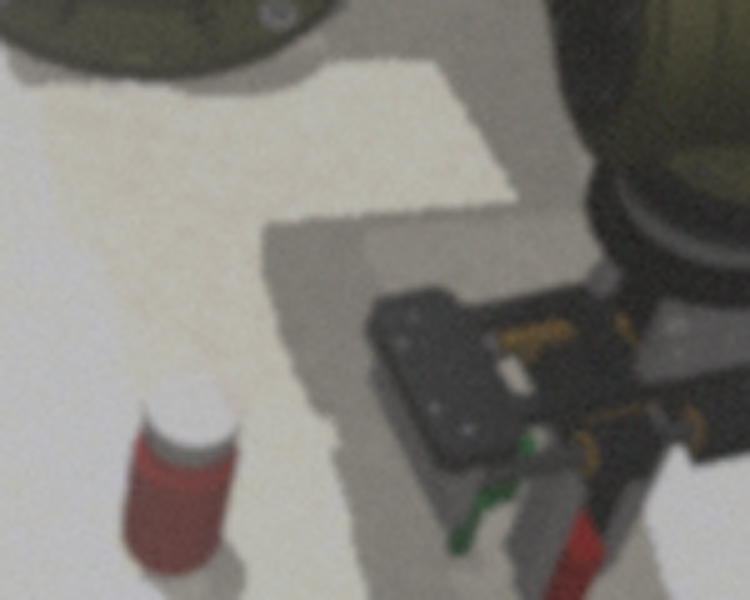

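Pin in hand: handle at (323,318), shank tip just showing at (323,258), hole empty at (325,230). I'll compare its pose with prediction.

Run:
```python
from h import *
np.set_printoptions(precision=1,suppress=True)
W=cams.camera('wrist');s=manip.read_state();print(s["eef_pos"])
from scipy.spatial.transform import Rotation as R
Rt=R.from_euler("xyz",s["eef_rot"])
def pt(x,y,up):return s["eef_pos"]+Rt.apply([x,y,-up])
for n,p in dict(tipC=(0,0,-65.8),tipF=(6,0,-64.3),tipFr=(4.5,0,-65.8),tipL=(0,-6,-64),tipR=(0,6,-64),hFL=(17,-7,23.2),hFR=(17,7,23.2),hBL=(-17,-7,23.2),hBR=(-17,7,23.2),hbotF=(17,0,-14.8)).items():print(n,proj(W,pt(*p)))
save('w7',W['frame'],(285,235,365,390),5)
```

```text
[555.6 161.9 186.8]
tipC [323.3 259.2]
tipF [323.3 250.5]
tipFr [323.3 252.1]
tipL [313.4 260.1]
tipR [333.2 260.1]
hFL [305.4 293.1]
hFR [341.1 293.1]
hBL [306.4 368.5]
hBR [340.1 368.5]
hbotF [323.3 260.8]
```

View pics/w7.png

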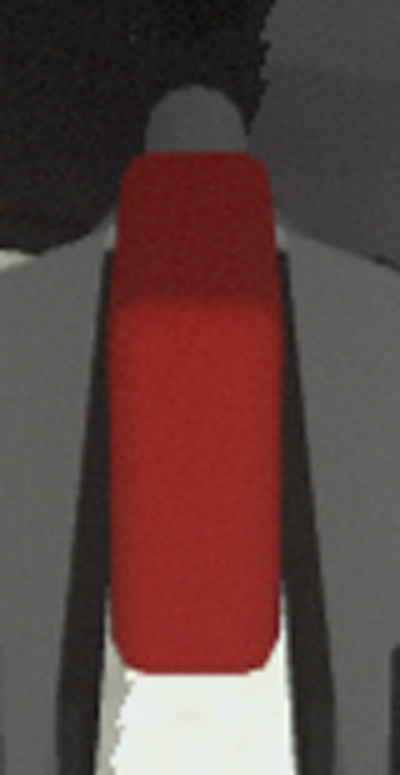

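```bash
python3 -c "
from h import *
plan(580.3,-48.5,187)"
```

```text
cm [-5.18 20.54 -0.03] roll 0 n 4.2
```

```bash
python3 -m pendant '[[[-1,4,0,0],[-2,8,0,0],[-3,12,0,0],[-4,16,0,0],[-5.2,20.5,0,0]]]'; python3 -m pendant '[[[0,0,0,0],[0,0,0,0]]]';python3 - <<'E'
from h import *
plan(580.3,-48.5,165,.364);st()
W=cams.camera('wrist');save('w8',W['frame'],(240,180,400,300),5)
print(proj(W,(580,-47.6,84)))
S=cams.camera('scene');save('s8',S['frame'],(250,150,410,270),5)
E
```

```text
clock: 11.25
eef_pos: [578.8, -49.6, 183.4]
eef_rot: [-3.141, 0.001, 0.365]
wrist_force: [1.3, -0.2, -1.2]
finger_gap: 14.1
clock: 11.45
eef_pos: [578.9, -49.0, 183.3]
eef_rot: [-3.141, 0.001, 0.362]
wrist_force: [0.7, 0.2, -1.3]
finger_gap: 14.0
cm [0.15 0.01 1.83] roll -0.002 n 0.4
11.45 [578.9 -49.  183.3] [-3.141e+00  1.000e-03  3.620e-01] F [ 0.7  0.2 -1.3] M [0.04 0.08 0.03] gap 14.0
[322.35472184 240.18180707]
```

View pics/w8.png

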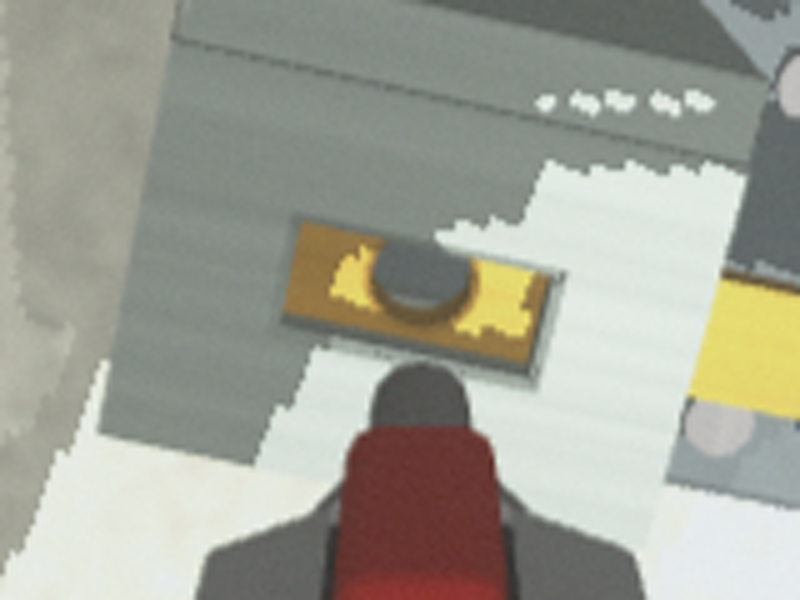

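View pics/s8.png

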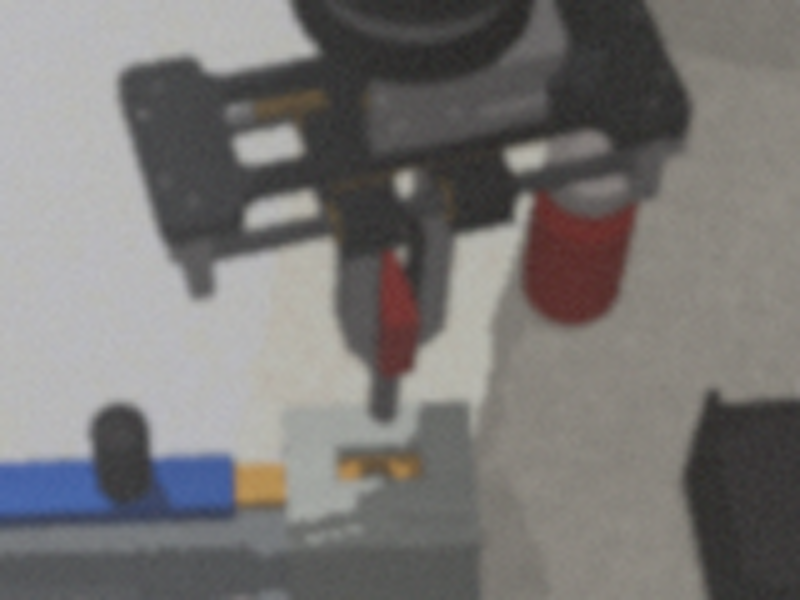

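```bash
python3 -m pendant '[[[0.15,0,1.2,0],[0.15,0,2,0],[0.15,0,2.6,0],[0.15,0,2.6,0]]]';python3 - <<'E'
from h import *
st();plan(580.3,-48.5,157)
W=cams.camera('wrist');save('w9',W['frame'],(270,190,380,280),7)
s=manip.read_state()
tip=s["eef_pos"]+np.array([-.3,-.55,-65.8]);print("tip",tip.round(1),proj(W,tip),proj(W,(580,-49,72)))
E
```

```text
clock: 11.95
eef_pos: [580.3, -47.4, 156.7]
eef_rot: [-3.141, 0.002, 0.365]
wrist_force: [1.0, -0.2, -0.5]
finger_gap: 13.9
11.95 [580.3 -47.4 156.7] [-3.141e+00  2.000e-03  3.650e-01] F [ 1.  -0.2 -0.5] M [-0.02  0.02 -0.02] gap 13.9
cm [-0.03  0.1  -0.03] roll 0 n 0.0
tip [580.3 -48.2  91.7] [324.74441052 259.64970209] [325.76486049 250.15640065]
```

View pics/w9.png

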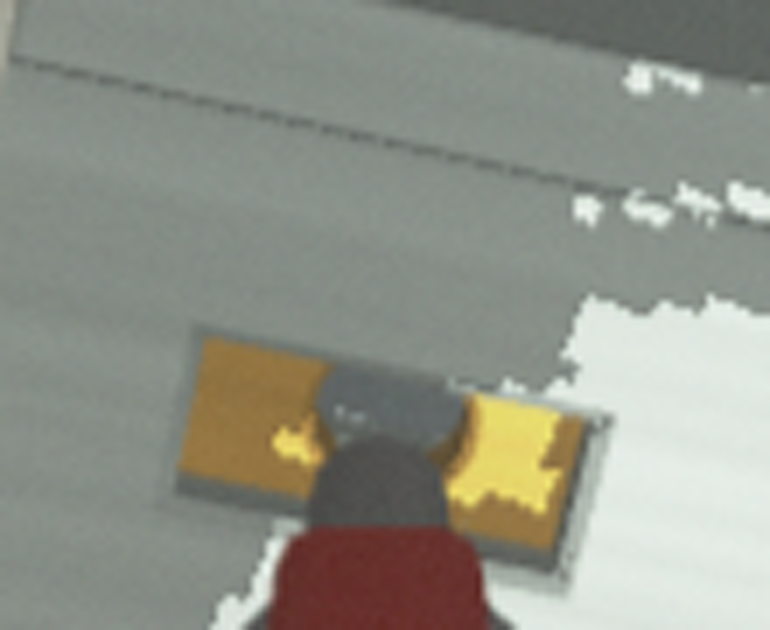

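The hole is at crop (394,415) and the shank at crop x=378, so the pin should go 1–1.5 mm to tool +y. I'll correct that and lower gently.

```bash
python3 -m pendant '[[[-0.03,0.12,0,0],[-0.03,0.12,0.2,0],[-0.03,0.12,0.4,0],[-0.03,0.12,0.4,0]]]';python3 - <<'E'
from h import *
st();plan(580.3,-48.5,150)
W=cams.camera('wrist');save('w10',W['frame'],(270,190,380,280),7)
E
```

```text
clock: 12.4
eef_pos: [580.8, -49.1, 153.9]
eef_rot: [-3.141, 0.0, 0.364]
wrist_force: [1.3, -0.3, -0.6]
finger_gap: 13.3
12.4 [580.8 -49.1 153.9] [-3.141  0.     0.364] F [ 1.3 -0.3 -0.6] M [-0.05 -0.04  0.01] gap 13.3
cm [-0.02 -0.08  0.39] roll 0 n 0.1
```

View pics/w10.png

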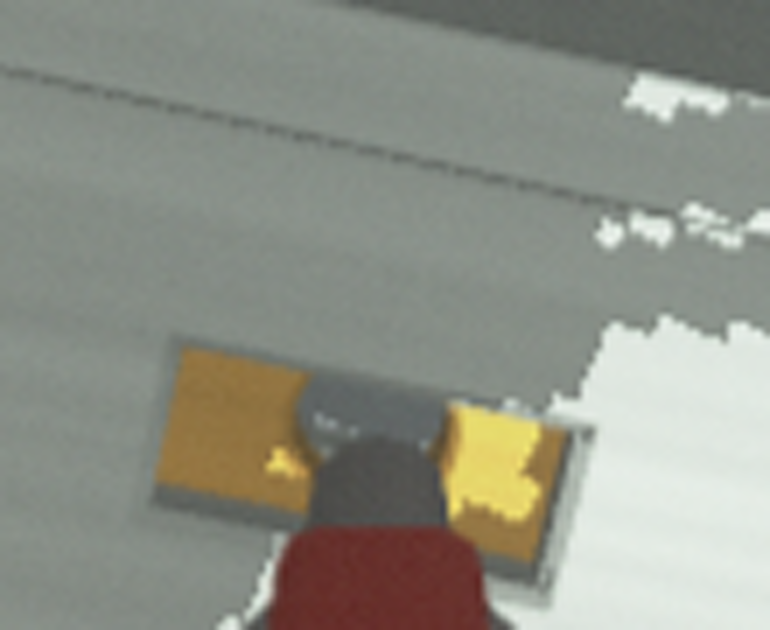

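```bash
python3 -m pendant '[[[0,-0.06,0.1,0],[0,-0.06,0.2,0],[0,-0.06,0.3,0],[0,-0.06,0.4,0]]]' | grep -E "pos|force"; python3 -m pendant '[[[0,0,0.1,0],[0,0,0.2,0]]]' | grep -E "pos|force";python3 - <<'E'
from h import *
st();plan(580.3,-48.5,148)
W=cams.camera('wrist');save('w11',W['frame'],(270,190,380,280),7)
s=manip.read_state()
E
```

```text
eef_pos: [580.7, -48.5, 150.0]
wrist_force: [0.6, 0.3, -1.1]
eef_pos: [580.7, -48.6, 148.0]
wrist_force: [0.1, -0.1, -0.8]
13.05 [580.7 -48.6 148. ] [-3.142  0.     0.364] F [ 0.1 -0.1 -0.8] M [ 0.03  0.02 -0.01] gap 14.0
cm [-0.03 -0.02 -0.  ] roll 0 n 0.0
```

View pics/w11.png

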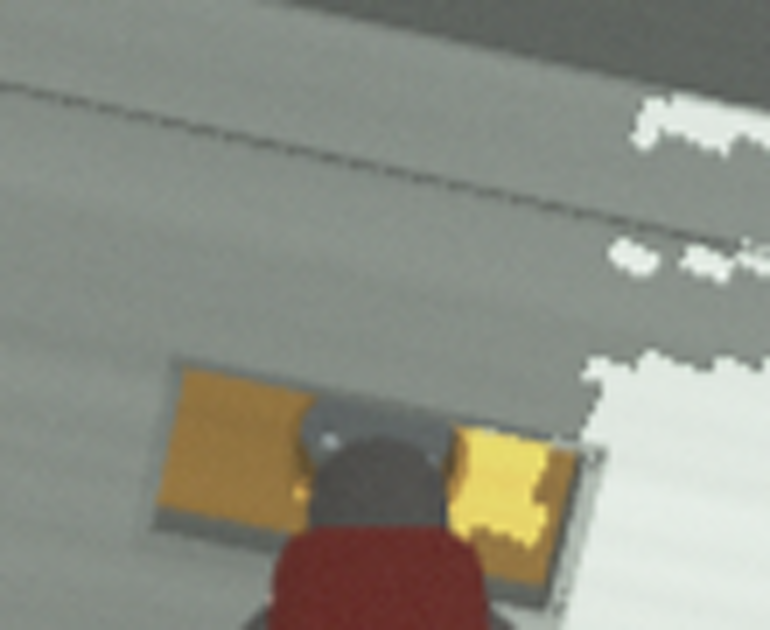

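The hole and shank now share a centre column at crop x≈378, with the tip just entering the upper ear and no force. I'll go on slowly, watching the force.

```bash
for_() { :; }; python3 -m pendant '[[[0,0,0.1,0],[0,0,0.2,0],[0,0,0.3,0]]]' | grep -E "pos|force"; python3 -m pendant '[[[0,0,0.1,0],[0,0,0.2,0]]]' | grep -E "pos|force"
```

```text
eef_pos: [580.7, -48.6, 145.0]
wrist_force: [0.2, 0.1, -1.2]
eef_pos: [580.7, -48.5, 143.0]
wrist_force: [-0.5, 0.3, 0.2]
```

```bash
python3 -m pendant '[[[0,0,0.1,0],[0,0,0.2,0]]]' | grep -E "pos|force"; python3 -c "
from h import *
st()"
```

```text
eef_pos: [580.7, -48.5, 141.0]
wrist_force: [1.0, 0.2, -0.7]
13.8 [580.7 -48.5 141. ] [-3.142  0.     0.364] F [ 1.   0.2 -0.7] M [-0.03 -0.03  0.02] gap 13.8
```

```bash
python3 -m pendant '[[[0,0,0.1,0],[0,0,0.2,0]]]' | grep -E "pos|force"; python3 -m pendant '[[[0,0,0.1,0],[0,0,0.1,0]]]' | grep -E "pos|force"
```

```text
eef_pos: [580.7, -48.5, 139.0]
wrist_force: [0.3, 0.5, -1.9]
eef_pos: [580.6, -48.5, 137.9]
wrist_force: [-0.3, 0.6, -1.5]
```

```bash
python3 -m pendant '[[[0,0,0.1,0],[0,0,0.1,0]]]' | grep -E "pos|force"; python3 -c "
from h import *
st()
W=cams.camera('wrist');save('w12',W['frame'],(270,190,380,280),7)"
```

```text
eef_pos: [580.7, -48.6, 137.0]
wrist_force: [0.3, 0.6, -0.2]
14.4 [580.7 -48.6 137. ] [-3.142  0.     0.364] F [ 0.3  0.6 -0.2] M [ 0.05 -0.05  0.01] gap 13.8
```

View pics/w12.png

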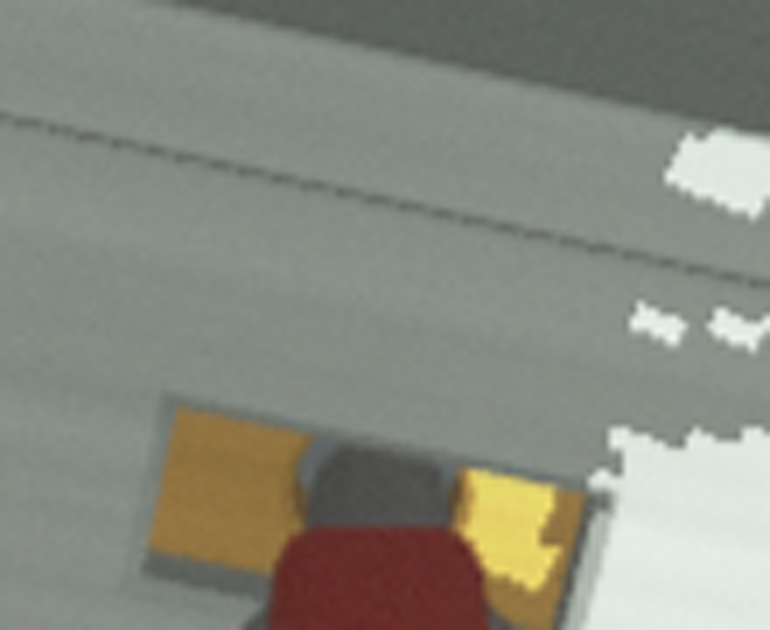

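The shank is centred in the hole with no contact. Continuing.

```bash
python3 -m pendant '[[[0,0,0.1,0],[0,0,0.2,0]]]' | grep -E "pos|force"; python3 -m pendant '[[[0,0,0.1,0],[0,0,0.2,0]]]' | grep -E "pos|force"
```

```text
eef_pos: [580.7, -48.6, 135.1]
wrist_force: [-0.4, -0.5, -1.9]
eef_pos: [580.7, -48.5, 133.0]
wrist_force: [0.2, 0.6, -1.4]
```

```bash
python3 -m pendant '[[[0,0,0.1,0],[0,0,0.2,0],[0,0,0.3,0]]]' | grep -E "pos|force";  python3 -m pendant '[[[0,0,0.1,0],[0,0,0.2,0],[0,0,0.3,0]]]' | grep -E "pos|force"
```

```text
eef_pos: [580.7, -48.5, 130.0]
wrist_force: [-0.0, -1.0, -1.0]
eef_pos: [580.7, -48.6, 127.0]
wrist_force: [-0.2, 1.2, 0.2]
```

```bash
python3 -m pendant '[[[0,0,0.1,0],[0,0,0.2,0],[0,0,0.3,0]]]' | grep -E "pos|force";  python3 -m pendant '[[[0,0,0.1,0],[0,0,0.2,0]]]' | grep -E "pos|force"
```

```text
eef_pos: [580.7, -48.6, 124.0]
wrist_force: [-0.5, -0.1, -1.5]
eef_pos: [580.7, -48.6, 122.0]
wrist_force: [-0.2, -0.1, -0.1]
```

```bash
python3 -m pendant '[[[0,0,0.1,0],[0,0,0.2,0],[0,0,0.3,0]]]' | grep -E "pos|force";  python3 -m pendant '[[[0,0,0.1,0],[0,0,0.2,0],[0,0,0.3,0]]]' | grep -E "pos|force"
```

```text
eef_pos: [580.7, -48.5, 119.0]
wrist_force: [-0.2, 0.4, -1.4]
eef_pos: [580.7, -48.5, 116.0]
wrist_force: [0.0, 0.0, -0.4]
```

```bash
python3 -m pendant '[[[0,0,0.1,0],[0,0,0.2,0],[0,0,0.3,0],[0,0,0.4,0]]]' | grep -E "pos|force";  python3 -m pendant '[[[0,0,0.1,0],[0,0,0.2,0],[0,0,0.3,0]]]' | grep -E "pos|force"
```

```text
eef_pos: [580.7, -48.5, 112.1]
wrist_force: [-0.1, 0.1, -0.8]
eef_pos: [580.7, -48.6, 109.0]
wrist_force: [0.1, 0.3, -0.9]
```

Tip at about z=43, through the lower ear. Collar contact is expected near TCP z≈104.

```bash
python3 -m pendant '[[[0,0,0.1,0],[0,0,0.2,0],[0,0,0.3,0]]]' | grep -E "pos|force";  python3 -m pendant '[[[0,0,0.1,0],[0,0,0.1,0]]]' | grep -E "pos|force"
```

```text
eef_pos: [580.7, -48.6, 106.0]
wrist_force: [-0.4, -0.1, -0.7]
eef_pos: [580.6, -48.5, 104.9]
wrist_force: [0.0, -0.1, -0.0]
```

```bash
python3 -m pendant '[[[0,0,0.05,0],[0,0,0.05,0]]]' | grep -E "pos|force";  python3 -m pendant '[[[0,0,0.05,0],[0,0,0.05,0]]]' | grep -E "pos|force"
```

```text
eef_pos: [580.7, -48.5, 104.6]
wrist_force: [-0.7, 0.3, -0.7]
eef_pos: [580.7, -48.5, 104.1]
wrist_force: [0.1, 0.3, -0.4]
```

```bash
python3 -m pendant '[[[0,0,0.05,0],[0,0,0.05,0]]]' | grep -E "pos|force";  python3 -m pendant '[[[0,0,0.05,0],[0,0,0.05,0]]]' | grep -E "pos|force"
```

```text
eef_pos: [580.8, -48.5, 103.9]
wrist_force: [-1.1, 0.5, 2.4]
eef_pos: [580.8, -48.5, 103.8]
wrist_force: [-4.1, 1.4, 7.1]
```

The collar has landed at TCP z=103.8 with 7 N. Letting go now.

```bash
python3 -m pendant '[[[0,0,0,0],[0,0,0,0],[0,0,0,0],[0,0,0,0],[0,0,0,0]]]' -0.3; python3 -m pendant '[[[0,0,-1,0],[0,0,-3,0],[0,0,-7,0],[0,0,-10,0],[0,0,-10,0]]]';python3 - <<'E'
from h import *
st()
W=cams.camera('wrist');save('w13',W['frame'])
S=cams.camera('scene');save('s13',S['frame'],(150,150,410,330),3)
E
```

```text
clock: 19.05
eef_pos: [580.7, -48.6, 103.0]
eef_rot: [-3.142, 0.0, 0.364]
wrist_force: [-0.4, -0.3, -0.6]
finger_gap: 32.9
clock: 19.55
eef_pos: [582.2, -48.7, 208.4]
eef_rot: [3.138, -0.007, 0.364]
wrist_force: [-0.2, 0.4, -0.1]
finger_gap: 33.1
19.55 [582.2 -48.7 208.4] [ 3.138 -0.007  0.364] F [-0.2  0.4 -0.1] M [0.03 0.   0.05] gap 33.1
```

View pics/w13.png

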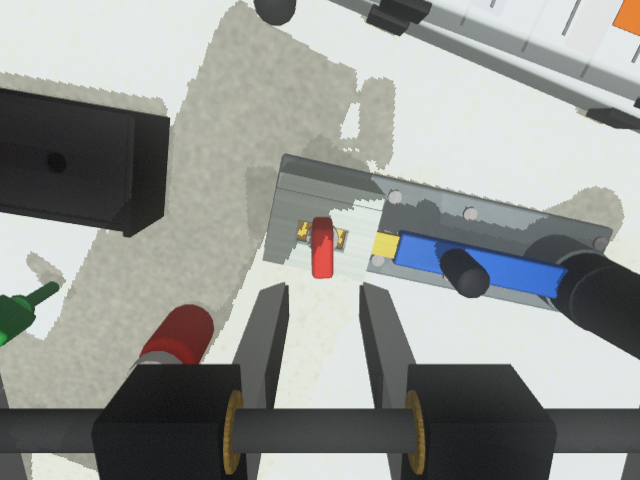

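View pics/s13.png

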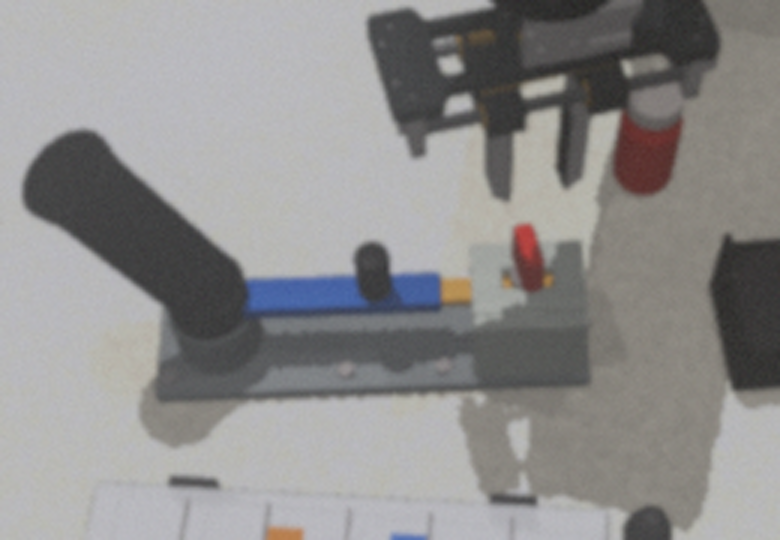

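The pin stands in the yoke, with its handle at wrist (322,247), the collar on the ear, the arm home and the gripper clear. One numeric check, then I hand in.

```bash
python3 -m pendant '[[[0,0,0,0],[0,0,0,0],[0,0,0,0]]]' >/dev/null
python3 - <<'E'
from h import *
W=cams.camera('wrist');st();save('w14',W['frame'],(290,200,360,290),7)
for z in (127,):
  for sx in(-17,17):
    for sy in (-7,7): print(z,sx,sy,proj(W,(580+sx*cos(.364)-sy*sin(.364),-49+sx*sin(.364)+sy*cos(.364),z)).round(1))
f=W["frame"].astype(int);m=((f[...,0]>2*f[...,1]+20)).astype(np.uint8);m[:200]=0;m[290:]=0;m[:,:290]=0;m[:,360:]=0
print(cv2.boundingRect(max(cv2.findContours(m,0,2)[0],key=cv2.contourArea)))
T=cams.camera('top');save('t14',T['frame'])
E
```

```text
20.0 [580.5 -48.5 202.5] [-3.141e+00  1.000e-03  3.640e-01] F [-0.1  0.2 -0.5] M [-0.03  0.   -0.01] gap 32.8
127 -17 -7 [335.1 280. ]
127 -17 7 [313. 280.]
127 17 -7 [335.5 228.4]
127 17 7 [312.7 228.3]
(314, 230, 21, 48)
```

View pics/w14.png

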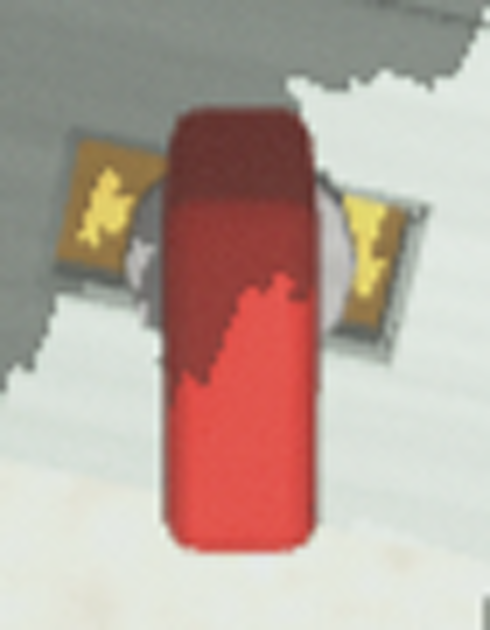

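View pics/t14.png

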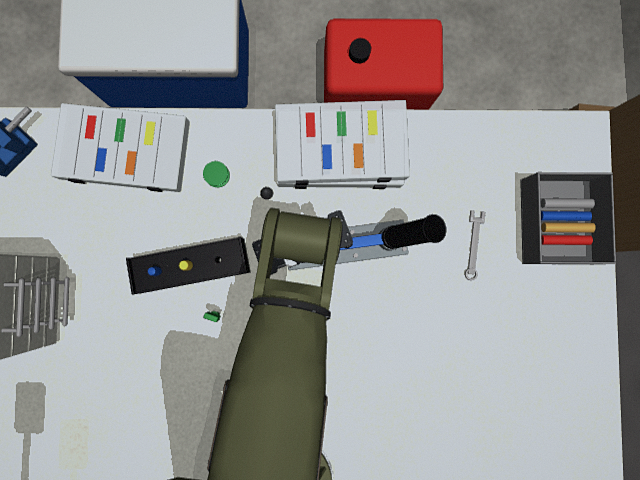

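```bash
python3 -c "
from h import *
print(manip.sign_off())"
```

```text
the job is handed in; nothing more can be done
None
```

The lock arm is home in its yoke and the red-handled pin is down through both ears and the eye. I let go, moved the gripper clear and handed the job in at about 20 s.

- **Lock arm:** I pushed it home by its knob. It met its stop when the pad stalled and the force rose from about 4 N to 21 N.
- **Pin:** I took it from the caddy and lowered it slowly, guided by the hole visible through the slot. Readings stayed at about 2 N or less until the collar landed on the upper ear at about 7–8 N.
- **Last checks:** The pin's handle is within about 2 pixels of where it should appear when seated, upright with its collar on the ear. The gripper was reading no force. The spike, driver, green look-alike, sinker, spool and wrench look unmoved in the last top picture. The jar was hidden there but stood in place in the scene picture just before.

No check failed. I did not re-measure the arm's angle after the release; the pictures show it in the yoke with the pin through its eye.

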